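# Set the length stop to the sample strip

### The arm

A 6-joint arm with a two-finger parallel gripper is mounted at the origin on the work surface. World frame = base frame: x ahead of the robot, y to its left, z up, the work surface at z = 0. Lengths are in m, angles in rad, forces in N, time in s.
With the tool pointing down it reaches from about 0.225 to 0.875 m from the base axis. Payload 3.4 kg.
Tool frame: the origin (TCP) lies between the finger pads; the fingertips stand 19 mm ahead of it and the grasp point (between the pads) is the TCP; z points along the fingers, y is the line along which they close (so a half turn about z gives the same grasp; the last joint's range is limited). The gripper opens to 85 mm and grips with 20 to 120 N. Pads are 22 mm wide; open, the fingers measure 114 mm over their backs; the gripper's body (76 mm by 85 mm) begins 54 mm behind the grasp point. The pads swing forward as they close: fully open they stand 13 mm farther back than shut.
Start: joints at [-1.255, 0.276, 1.505, -0, 1.361, -0.121], TCP at [0.243, -0.521, 0.25] pointing down, gripper open.
Joint ranges: [-2.89, 2.89], [-0.75, 2.08], [0.22, 2.7], [-1.18, 4.32], [0.11, 2.71], [-2.7, 2.7]. Speed limits (rad/s): [2.57, 2.57, 3.14, 3.14, 3.14, 3.14].

### API

Orientations are given as a unit quaternion [w, x, y, z].
In Python, from rig import get_state, imaging, ticket gives the robot as it stands. The module is installed in compiled form; this text tells all that it offers.
- The arm moves only by the shell command python3 -m inch 'ROWS' [FORCE]. ROWS is JSON, a list of rows, each an object with "claw": the opening, from -1 (shut) to 1 (fully open); "travel": the shift along the world's x, y, z in units of 200 mm (1.0 is 200 mm), a list of three; "turn": the turn about the world's z in units of 180 degrees (1.0 is 180 degrees). A call has 1 to 5 rows; each row is the pose to reach, as a shift and turn from the pose commanded when the call began, turning the shorter way round; what a row does not reach only later rows make up. A row lasts 1/10 s, in which the tool goes at most 50 mm and 8.59 degrees, less where a joint would pass 70% of its speed; a pose out of reach is approached as far as the arm can. A call with a number of a shift or a turn outside -1 to 1 is refused whole. A call with a gripper value outside its range is refused whole. The fingers move at their own pace and stop on an object; FORCE is the grip in N (left out, the last holds). Time passes only in rows, so rows that repeat a pose let the fingers close. It gives the time, the measured TCP pose, the force, the opening and the grip force at its end, in the units of the state.
- get_state(): the state, without advancing time (a new reading comes with each control period).
- imaging.get_image(name): name is "scene" or "top"; returns the picture (420x560x3 uint8, red, green, blue); there is no depth.
- imaging.camera_params(name): a dict with "camera_matrix" (3x3 intrinsics, pixels), "cam_to_world" (4x4, takes a point from camera to world coordinates). Camera axes: x right, y down, z forward; pixel columns grow to the right and rows downward; lengths in m; the calibration is good to about 2 mm. A picture is of the moment at which its call begins. camera_params takes no time and is no camera call.
- ticket.sign_off(): hands the job in; it is judged then, once.
The state is a dict: "clock": time; "qpos": joint angles; "qd": joint speeds; "effort": joint torques, N m; "position": TCP position; "ee_rot": TCP orientation; "contact_force": force on the tool from outside, world axes, zero at the start; "moment": the same for the moment, N m; "width": finger opening in m; "gripper_force": force on a finger pad.
Only numpy, scipy, OpenCV 4.12 (cv2) and the standard library are available. Lean on these libraries where they do the work, as an engineer would, in place of code of your own. Each camera call takes 0.05 s, during which the arm holds its last target. There are 200 camera calls.

### The job

Set the saw-length stop to the wooden strip that lies in line with its stop plate, beside the steel tube and against the brown wooden end block: pull the black spring plunger up, slide the sleeve along the tube to the hole where its stop plate comes right up to the end of that strip, with only a few millimetres between them, and let the pin drop fully home in that hole. Leave both wooden strips where they lie and let go of the knob.

Things in the scene. Friction and masses are not known exactly. Their poses are not given: they have to be found in the camera images.
- rail: Fixed 50 mm square steel tube, 460 mm long along its y, top at 58 mm. Origin: on the bench under its middle, z up. On its top centre line: parking slot, y -195 to -115 mm, then 12 mm holes at y -55, 0, 55, 110 mm with 45 deg countersinks 32 mm wide: a pin let go up to 10 mm off slips in. Brown end block at its +x side, face at y 200 mm. A grey sleeve 60 mm long slides on it.
- knob (a point): Top centre of the sleeve's black round pull knob, 30 mm across, 36 tall, on the tube's centre line above the pin; 2 mm under it a 26 mm barrel. Top at 116 mm when home. Lifts 28 mm against a spring (7 to 11 N); pin clears the tube at 18 mm. Held up, it drags the sleeve along (1 N); let go off a hole, the pin rides on the tube. Steel stop plate on the +x side, face 30 mm +y of the knob axis.
- long_strip: Loose light-wood strip 218 mm long, 30 wide, 18 thick, flat, parallel to the tube. Origin: underside, middle of its +y end; it runs to -y, axes as the rail's. One strip is the sample: at rail x 52, +y end (y 198) at the end block, in line with the stop plate. The other lies spare at x 110 to 145. If this is the sample, the right hole is y -55 mm (5 mm left between plate and strip).
- short_strip: Like the long strip but 108 mm long: 30 wide, 18 thick, same origin and axes. If it is the sample beside the tube, the right hole is y +55 mm (about 5 mm left between stop plate and strip).
There are look-alikes about, which are no part of the job. What is shaped like the long_strip but blue is not meant. What is shaped like the short_strip but orange or red is not meant.

How it is judged:
On the way:
1. the plunger is pulled up so far that its pin is nearly or fully out of the slot (knob 15 mm above home) (z of knob in the frame of rail above 0.131 m), for 0.1 s.
At the end, for the whole second after the job is handed in: The pin is home (knob top within 5 mm of its lowest height) in the hole that belongs to the strip beside the tube (knob within 10 mm along the tube of y = -55 mm for the long strip, +55 mm for the short one), and both strips are within 20 mm of where they lay (z of knob in the frame of rail below 0.121 m and ((x of long_strip in the frame of rail below 0.085 m and y of knob in the frame of rail between -0.065 and -0.045 m) or (x of short_strip in the frame of rail below 0.085 m and y of knob in the frame of rail between 0.045 and 0.065 m)) and distance of each of long_strip, short_strip from where it was at the start of the episode below 0.02 m); the robot touches nothing.
It fails at once if a wooden strip is shoved or lifted more than 30 mm from its place (distance of any of long_strip, short_strip from where it was at the start of the episode above 0.03 m).
It also fails if it takes over 34 s, if anything falls off the work surface, if the arm or the gripper's body presses on something with over 40 N, if the wrist force passes 120 N, or if a joint passes its speed limit or range.

## Working session

There is one attempt and no reset: what is moved stays moved. The work goes in short steps, Python scripts to look and compute and a shell command to move; the robot and the scene stay as the last step left them, time stands still between calls to the robot, and variables do not carry over. Pictures are saved under pics/ and viewed, at most 10 in all, crops included, and the job is handed in when it is done.

```bash
mkdir -p pics; cat > h.py <<'E'
import numpy as np, cv2
from rig import get_state, imaging, ticket
def snap(n,f):
    im=imaging.get_image(n); cv2.imwrite('pics/'+f,im[:,:,::-1]); return im
def ray(n,u,v,z):
    p=imaging.camera_params(n);K=np.array(p['camera_matrix']);T=np.array(p['cam_to_world'])
    d=T[:3,:3]@np.linalg.solve(K,[u,v,1]);o=T[:3,3]
    return o+d*(z-o[2])/d[2]
E
python3 - <<'E'
from h import *
snap('top','t1.png');snap('scene','s1.png');print(get_state())
for n in('top','scene'):print(imaging.camera_params(n))
E
```

```text
{'clock': 0.1, 'qpos': array([-1.25500743e+00,  2.76561811e-01,  1.50598819e+00, -4.08155058e-05,
        1.36069384e+00, -1.20990557e-01]), 'qd': array([ 0.00096188, -0.00072328, -0.00430288, -0.00039329, -0.00193673,
       -0.0006158 ]), 'effort': array([ 1.57617269e-03, -4.17701268e+01, -2.46403974e+01, -8.59027818e-05,
        5.86097201e-03, -3.93262127e-06]), 'position': array([ 0.24309254, -0.52061582,  0.24951635]), 'ee_rot': array([-8.19740247e-04,  9.76246335e-01,  2.16661975e-01, -1.00145943e-04]), 'contact_force': array([ 0.25566871, -0.25306405, -0.0586979 ]), 'moment': array([ 0.01827081,  0.01450707, -0.00344682]), 'gripper_force': 0.0, 'width': 0.08534859827005067}
{'camera_matrix': array([[398.22042246,   0.        , 283.27477336],
       [  0.        , 398.22042246, 209.89350182],
       [  0.        ,   0.        ,   1.        ]]), 'cam_to_world': array([[-0.00336117, -0.99395558,  0.10973149,  0.53612609],
       [-0.99995672,  0.00429265,  0.00825361,  0.11622209],
       [-0.00867476, -0.109699  , -0.993927  ,  0.77157097],
       [ 0.        ,  0.        ,  0.        ,  1.        ]])}
{'camera_matrix': array([[385.02120294,   0.        , 275.73077169],
       [  0.        , 385.02120294, 210.09557803],
       [  0.        ,   0.        ,   1.        ]]), 'cam_to_world': array([[-0.85892026,  0.38681329, -0.3356061 ,  0.83631165],
       [ 0.51190424,  0.66705722, -0.54128433,  0.47260965],
       [ 0.0144925 , -0.63671826, -0.77096032,  0.61727594],
       [ 0.        ,  0.        ,  0.        ,  1.        ]])}
```

View pics/t1.png

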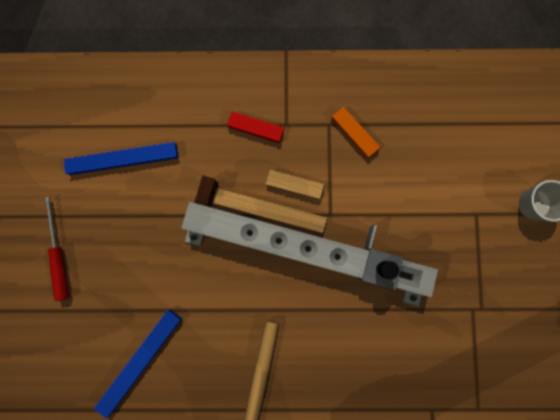

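View pics/s1.png

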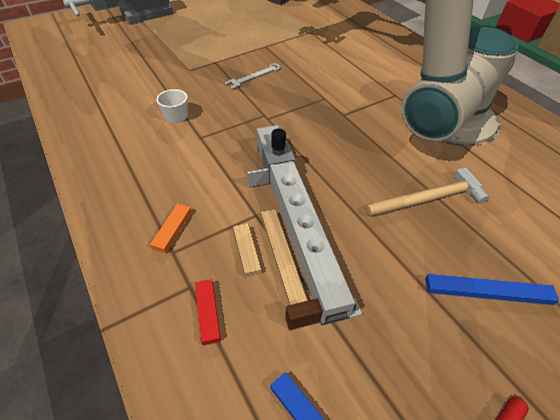

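The top view shows the end block at about (206,190). Two light-wood strips are candidates:
- Long strip at (270,210): it touches the block and lies beside the tube, so it is the sample.
- Short strip at (295,185): it lies apart from the tube, so it is the spare.

The blue, red and orange pieces are look-alikes. The target is therefore hole y = -55, the one nearest the sleeve at about (338,257). The knob is at (388,270). I'll confirm this in a crop and measure.

```bash
python3 - <<'E'
from h import *
im=cv2.imread('pics/t1.png')
cv2.imwrite('pics/c1.png',cv2.resize(im[165:315,180:445],None,fx=3,fy=3,interpolation=cv2.INTER_CUBIC))
H=[ray('top',u,v,.058) for u,v in((250,232),(279,240),(308,249),(338,257))]
k=ray('top',388,270,.116)
d=H[0]-H[3];L=np.hypot(*d[:2]);d/=L
print(np.round(H,4),L,d,'ang',np.degrees(np.arctan2(d[1],d[0])))
print('knob',k,'along from -55 hole',(k-H[3])@d, 'lat',np.cross(d,k-H[3])[2])
# scene view check
Hs=[ray('scene',u,v,.058) for u,v in((315,246),(289,180))];print(Hs,ray('scene',278,133,.116))
R=cv2.minAreaRect
hsv=cv2.cvtColor(im,cv2.COLOR_BGR2HSV);print(hsv[210,270],hsv[185,295],hsv[250,180])
E
```

```text
[[0.5753 0.182  0.058 ]
 [0.5608 0.13   0.058 ]
 [0.5446 0.0783 0.058 ]
 [0.5302 0.0252 0.058 ]] 0.1631371007021207 [0.27606745 0.96113826 0.        ] ang 73.97436247731191
knob [ 0.50947135 -0.04823941  0.116     ] along from -55 hole -0.0762756443556757 lat -0.0002946214629142123
[array([0.57508854, 0.18457789, 0.058     ]), array([0.5294369, 0.025786 , 0.058    ])] [ 0.5105402  -0.05083777  0.116     ]
[ 17 155 153] [ 17 150 163] [ 15 169  98]
```

View pics/c1.png

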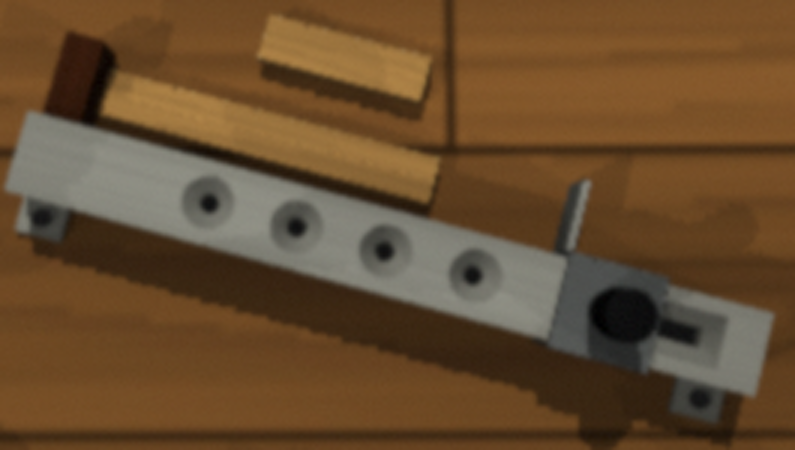

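The crop confirms it: the long strip butts against the brown block beside the tube, and the short one lies apart. Target is hole -55, about 78 mm along the tube from the knob. I'll grip along the tube axis, which needs a turn of about -41°.

```bash
python3 -m inch '[{"claw":1,"travel":[0.11,0.194,0],"turn":-0.045},{"claw":1,"travel":[0.22,0.388,0],"turn":-0.09},{"claw":1,"travel":[0.33,0.582,0],"turn":-0.135},{"claw":1,"travel":[0.44,0.776,0],"turn":-0.18},{"claw":1,"travel":[0.55,0.97,0],"turn":-0.227}]' 60
python3 -m inch '[{"claw":1,"travel":[0.11,0.194,0],"turn":0},{"claw":1,"travel":[0.22,0.388,0],"turn":0},{"claw":1,"travel":[0.33,0.582,0],"turn":0},{"claw":1,"travel":[0.44,0.776,0],"turn":0},{"claw":1,"travel":[0.55,0.97,0],"turn":0}]'
python3 -m inch '[{"claw":1,"travel":[0.12,0.2,0],"turn":0},{"claw":1,"travel":[0.235,0.42,0],"turn":0},{"claw":1,"travel":[0.235,0.42,-0.2],"turn":0},{"claw":1,"travel":[0.235,0.42,-0.3],"turn":0},{"claw":1,"travel":[0.235,0.42,-0.3],"turn":0}]'
python3 - <<'E'
from h import *
snap('scene','s2.png');print(get_state()['position'],get_state()['ee_rot'])
E
```

```text
clock: 0.6
position: [0.3526, -0.3272, 0.25]
ee_rot: [-0.0, 0.991, -0.137, -0.0]
contact_force: [0.9, -1.1, 0.5]
width: 0.0858
gripper_force: 0.0
clock: 1.1
position: [0.4625, -0.1334, 0.2501]
ee_rot: [0.0, 0.991, -0.134, -0.0]
contact_force: [1.1, -0.0, -0.1]
width: 0.0858
gripper_force: 0.0
clock: 1.6
position: [0.5067, -0.0499, 0.1871]
ee_rot: [-0.0, 0.991, -0.133, -0.004]
contact_force: [-0.5, 0.1, -0.4]
width: 0.0856
gripper_force: 0.0
[ 0.50809549 -0.05066314  0.18898585] [-1.25967888e-04  9.91049041e-01 -1.33483361e-01 -1.99373362e-03]
```

View pics/s2.png

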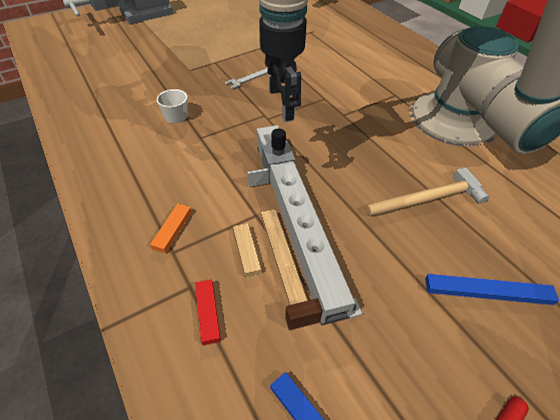

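The picture shows the gripper above the knob (278,133) with its fingers spread along the tube. Next: descend and close.

```bash
python3 -m inch '[{"claw":1,"travel":[0,0,-0.15],"turn":0},{"claw":1,"travel":[0,0,-0.3],"turn":0},{"claw":1,"travel":[0,0,-0.435],"turn":0},{"claw":1,"travel":[0,0,-0.435],"turn":0},{"claw":1,"travel":[0,0,-0.435],"turn":0}]'
python3 -m inch '[{"claw":-0.5,"travel":[0,0,0],"turn":0},{"claw":-1,"travel":[0,0,0],"turn":0},{"claw":-1,"travel":[0,0,0],"turn":0},{"claw":-1,"travel":[0,0,0],"turn":0},{"claw":-1,"travel":[0,0,0],"turn":0}]' 60
python3 -m inch '[{"claw":-1,"travel":[0,0,0],"turn":0},{"claw":-1,"travel":[0,0,0],"turn":0},{"claw":-1,"travel":[0,0,0],"turn":0}]'
```

```text
clock: 2.15
position: [0.5101, -0.0518, 0.1046]
ee_rot: [0.0, 0.991, -0.134, 0.001]
contact_force: [0.8, -0.1, 0.3]
width: 0.085
gripper_force: 0.0
clock: 2.65
position: [0.5097, -0.0514, 0.1044]
ee_rot: [0.0, 0.991, -0.134, 0.001]
contact_force: [-1.9, -0.3, 5.8]
width: 0.0284
gripper_force: 58.8
clock: 2.95
position: [0.5097, -0.0513, 0.1044]
ee_rot: [0.0, 0.991, -0.134, 0.001]
contact_force: [-1.0, -0.0, 6.1]
width: 0.0286
gripper_force: 58.8
```

```bash
python3 -m inch '[{"claw":-1,"travel":[0,0,0.04],"turn":0},{"claw":-1,"travel":[0,0,0.08],"turn":0},{"claw":-1,"travel":[0,0,0.12],"turn":0},{"claw":-1,"travel":[0,0,0.12],"turn":0},{"claw":-1,"travel":[0,0,0.12],"turn":0}]'
python3 - <<'E'
from h import *
im=snap('scene','s3.png');cv2.imwrite('pics/c3.png',cv2.resize(im[60:220,190:370,::-1],None,fx=3,fy=3))
E
```

```text
clock: 3.45
position: [0.5095, -0.0513, 0.1272]
ee_rot: [0.0, 0.991, -0.134, 0.0]
contact_force: [4.6, -1.2, -9.4]
width: 0.0283
gripper_force: 59.8
```

View pics/c3.png

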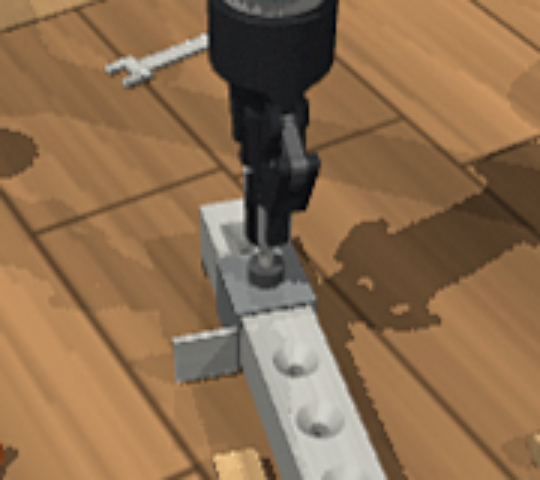

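The crop shows the knob lifted, with the thin stem visible under the fingers at crop (265,240), and the spring pulls at about 9 N. Next: slide along the tube by (21, 76.5) mm.

```bash
python3 -m inch '[{"claw":-1,"travel":[0.021,0.077,0],"turn":0},{"claw":-1,"travel":[0.042,0.153,0],"turn":0},{"claw":-1,"travel":[0.063,0.23,0],"turn":0},{"claw":-1,"travel":[0.084,0.306,0],"turn":0},{"claw":-1,"travel":[0.105,0.383,0],"turn":0}]'
python3 -m inch '[{"claw":-1,"travel":[0,0,0],"turn":0},{"claw":-1,"travel":[0,0,0],"turn":0},{"claw":-1,"travel":[0,0,0],"turn":0}]'
python3 - <<'E'
from h import *
im=snap('scene','s4.png');cv2.imwrite('pics/c4.png',cv2.resize(im[80:330,190:370,::-1],None,fx=2.4,fy=2.4))
E
```

```text
clock: 4.0
position: [0.5307, 0.0253, 0.1269]
ee_rot: [0.001, 0.991, -0.134, 0.0]
contact_force: [4.8, -2.8, -10.4]
width: 0.0281
gripper_force: 60.1
clock: 4.3
position: [0.5309, 0.0257, 0.1269]
ee_rot: [-0.0, 0.991, -0.134, 0.0]
contact_force: [4.4, -0.2, -10.6]
width: 0.0284
gripper_force: 60.3
```

View pics/c4.png

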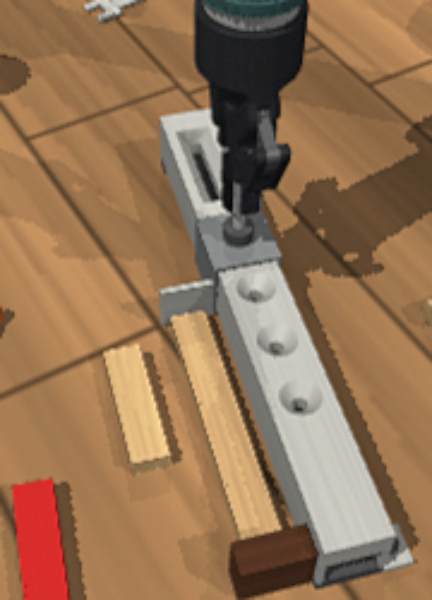

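The sleeve now covers the first hole, and three holes remain visible at crop (255,288), (277,338) and (300,396). The plate is just short of the long strip's end, at crop (190,315). Next: lower the pin.

```bash
python3 -m inch '[{"claw":-1,"travel":[0,0,-0.03],"turn":0},{"claw":-1,"travel":[0,0,-0.06],"turn":0},{"claw":-1,"travel":[0,0,-0.09],"turn":0},{"claw":-1,"travel":[0,0,-0.11],"turn":0},{"claw":-1,"travel":[0,0,-0.11],"turn":0}]'
```

```text
clock: 4.85
position: [0.5306, 0.0247, 0.1048]
ee_rot: [0.001, 0.991, -0.134, 0.0]
contact_force: [5.6, -2.6, -8.1]
width: 0.0282
gripper_force: 60.9
```

```bash
python3 -m inch '[{"claw":0,"travel":[0,0,0],"turn":0},{"claw":1,"travel":[0,0,0],"turn":0},{"claw":1,"travel":[0,0,0],"turn":0},{"claw":1,"travel":[0,0,0],"turn":0},{"claw":1,"travel":[0,0,0],"turn":0}]'
python3 -m inch '[{"claw":1,"travel":[0,0,0.1],"turn":0},{"claw":1,"travel":[0,0,0.3],"turn":0},{"claw":1,"travel":[0,0,0.5],"turn":0},{"claw":1,"travel":[-0.2,0,0.7],"turn":0},{"claw":1,"travel":[-0.4,0,0.7],"turn":0}]'
python3 -m inch '[{"claw":1,"travel":[-0.2,-0.15,0],"turn":0},{"claw":1,"travel":[-0.3,-0.3,0],"turn":0},{"claw":1,"travel":[-0.3,-0.45,0],"turn":0},{"claw":1,"travel":[-0.3,-0.6,0],"turn":0},{"claw":1,"travel":[-0.3,-0.6,0],"turn":0}]'
python3 - <<'E'
from h import *
im=snap('scene','s5.png');t=snap('top','t5.png')
a=cv2.resize(im[80:330,190:370,::-1],(396,550));b=cv2.resize(t[150:310,180:445,::-1],(398,240))
o=np.zeros((550,796,3),np.uint8);o[:,:396]=a;o[:240,396:794]=b;cv2.imwrite('pics/c5.png',o)
E
```

```text
clock: 5.35
position: [0.5299, 0.0255, 0.1056]
ee_rot: [0.0, 0.991, -0.134, -0.0]
contact_force: [0.0, -1.0, -0.8]
width: 0.0854
gripper_force: 0.0
clock: 5.85
position: [0.4534, 0.025, 0.2497]
ee_rot: [-0.0, 0.991, -0.134, 0.005]
contact_force: [-0.6, 0.1, 0.0]
width: 0.0854
gripper_force: 0.0
clock: 6.35
position: [0.3902, -0.0974, 0.2457]
ee_rot: [0.001, 0.991, -0.136, 0.001]
contact_force: [-0.6, 0.2, -0.8]
width: 0.0856
gripper_force: 0.0
```

View pics/c5.png

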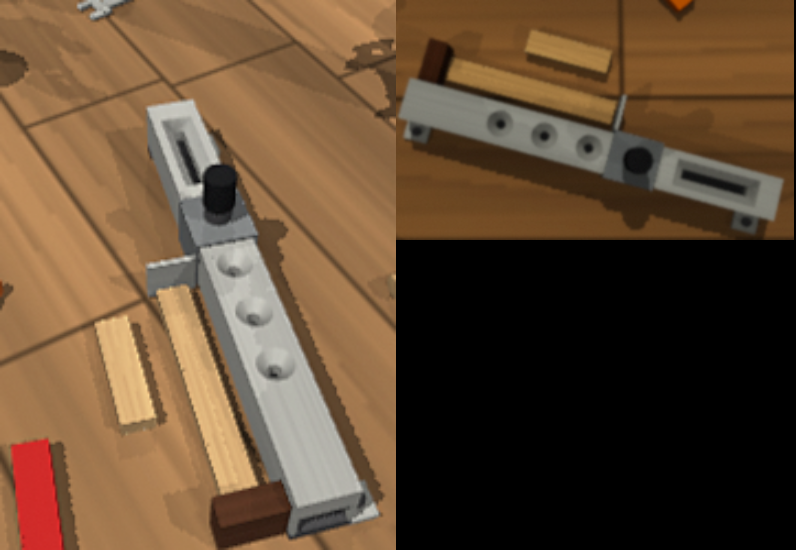

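The knob stands over hole -55, the plate is just short of the strip end, and both strips are in place. I'll check the knob height from both views.

```bash
python3 - <<'E'
from h import *
im=cv2.imread('pics/s5.png');t=cv2.imread('pics/t5.png');o=cv2.imread('pics/s1.png')
def blob(im,x0,y0,x1,y1):
    m=(im[y0:y1,x0:x1].max(2)<45).astype(np.uint8);n,l,s,c=cv2.connectedComponentsWithStats(m)
    i=1+s[1:,4].argmax();return s[i,:4]+np.array([x0,y0,0,0]),c[i]+[x0,y0]
bs,_=blob(im,270,140,310,190);b0,_=blob(o,262,115,295,165);bt,ct=blob(t,322,240,360,275)
print(bs,b0,bt,ct)
for z in(.116,.126,.134):print(z,ray('scene',bs[0]+bs[2]/2,bs[1]+5,z),ray('top',*ct,z))
print(ray('scene',b0[0]+b0[2]/2,b0[1]+5,.116), 'hole expected',.5298,.0255)
E
```

```text
[282 155  16  27] [272 129  14  26] [331 248  20  19] [340.55445545 257.08580858]
0.116 [0.53174063 0.02854528 0.116     ] [0.53057053 0.02839174 0.116     ]
0.126 [0.53781654 0.03740396 0.126     ] [0.53065527 0.02973149 0.126     ]
0.134 [0.54267728 0.04449091 0.134     ] [0.53072307 0.0308033  0.134     ]
[ 0.51040348 -0.04714647  0.116     ] hole expected 0.5298 0.0255
```

Both views agree at a height of 116 mm, over the right hole, so the pin is home.

```bash
python3 -c "
from rig import ticket
print(ticket.sign_off())"
```

```text
the job is handed in; nothing more can be done
None
```

The stop is set to the long strip: the pin is home in the y = -55 mm hole (knob top measured at about 116 mm in both camera views), both strips look unmoved in the last pictures, the knob is released, and the job is handed in, though the hand-in returned no verdict.

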